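# Thread the coil spring onto the damper rod

## Robot

A 6-joint arm with a two-finger parallel gripper is mounted at the origin on a cart in front of the work surface, level with it; the furniture and walls round the work are solid. World frame = base frame: x ahead of the robot, y to its left, z up, the work surface at z = 0. Lengths are in m, angles in rad, forces in N, time in s.
With the tool pointing down it reaches from about 0.25 to 0.775 m from the base axis. Payload 4 kg.
Tool frame: the origin (TCP) lies at the very end of the fingers, on their centre line; the grasp point (between the pads) lies 19 mm behind it (robot.hold_point_z is the distance from the TCP to the grasp point, in m); z points along the fingers, y is the line along which they close (so a half turn about z gives the same grasp; the last joint's range is limited). The gripper opens to 94 mm and grips with 3 to 60 N. Pads are 16 mm wide; open, the fingers measure 119 mm over their backs; the gripper's body (75 mm by 177 mm) begins 78 mm behind the grasp point.
Start: joints at [1.18, 0.087, 1.371, -0, 1.684, -0.103], TCP at [0.156, 0.527, 0.206] pointing down, gripper open.
Joint ranges: [-3.1, 3.1], [-0.76, 2.03], [0.27, 2.55], [-1.08, 4.22], [0.17, 2.65], [-2.57, 2.57]. Speed limits (rad/s): [2.79, 2.79, 3.14, 3.14, 3.14, 3.14].

## Interface

Orientations are given as [roll, pitch, yaw] about the fixed x, y, z axes, in that order (R = Rz(yaw) Ry(pitch) Rx(roll)).
In Python, from bench import robot gives the robot as it stands.
- The arm moves only by the tool carry_out, never from a script. Its argument "steps" is a list of rows, each a list of 3 entries, a list of its own where there are three numbers: the shift along the tool's x, y, z in m, then the turn about the tool's z in units of 10 degrees (1.0 is 10 degrees), then the closure, from -1 (fully open) to 1 (shut). In form: [[[tx, ty, tz], roll, jaw], ...]. A call has 1 to 10 rows; each row is the pose to reach, as a shift and turn from the pose commanded when the call began, along the tool's axes at that moment; what a row does not reach only later rows make up. A row lasts 1/8 s, in which the tool goes at most 62.5 mm and 10.7 degrees, less where a joint would pass 70% of its speed; a pose out of reach is approached as far as the arm can. A call with a gripper value outside its range is refused whole. The fingers move at their own pace and stop on an object; the grip force is fixed at half the most. Time passes only in rows, so rows that repeat a pose let the fingers close. It gives the time, the measured TCP pose, the force, the opening and the grip force at its end, in the units of the state.
- robot.get_obs(): the state, without advancing time (a new reading comes with each control period).
- robot.snapshot(name): name is "scene" or "top"; returns a dict with "image" (480x640x3 uint8, red, green, blue), "z_map" (480x640 float32, m along the optical axis (not along the pixel's ray), 0 where there is no reading), "mtx" (3x3 intrinsics, pixels), "R" (3x3) and "t" (3): a world point X has camera coordinates R X + t. Camera axes: x right, y down, z forward; pixel columns grow to the right and rows downward; lengths in m; the calibration is good to about 2 mm. A picture is of the moment at which its call begins.
- robot.close_job(): hands the job in; it is judged then, once.
The state is a dict: "time": time; "joint_positions": joint angles; "qvel": joint speeds; "joint_torque": joint torques, N m; "tool_pos": TCP position; "ee_rot": TCP orientation; "wrist_force": force on the tool from outside, world axes, zero at the start; "wrist_torque": the same for the moment, N m; "width": finger opening in m; "finger_force": force on a finger pad.
Only numpy, scipy, OpenCV 4.12 (cv2) and the standard library are available. Lean on these libraries where they do the work, as an engineer would, in place of code of your own. Each camera call takes 0.05 s, during which the arm holds its last target. There are 200 camera calls.

## Task

Take the stiff coil spring and thread it, bent tail end down, over the upright rod of the steel stand until it sits fully home on the round seat. Its tail snags on each of the two cross-shaped guide collars on the rod; whenever it snags, twist the spring a little until the tail drops between the arms. Let go with the spring standing upright on the seat, and leave the sanding block, the magnet and the cup where they are.

Things in the scene. Friction and masses are not known exactly. Their poses are not given: they have to be found in the camera images.
- spring_mid (a point): Stiff loose steel compression spring, standing on its tail end on the bench; does not give under hand force. Outside diameter 50 mm, inside 38 mm, length 100 mm, wire 6 mm, 0.15 to 0.27 kg. Grip its outside at any yaw. Point: its centre, 50 mm above its foot; z runs along the spring from foot to free end, x points from the axis towards the tail.
- spring_tail (a point): Tip of the spring's tail: the end of the 6 mm wire, bent inward in the plane of the lowest coil (0 to 6 mm above the foot). This point is 12.5 mm from the spring's axis and 3 mm above the foot; x points from the axis outward along the tail. The rest of the spring passes freely over rod and collars; only the tail can snag.
- seat (a point): Centre of the top of the round seat (60 mm diameter, 20 mm above the bench) of the fixed steel stand (base 90 mm square). The vertical rod, 20 mm thick with a tapered end, rises from it to 92 mm above the seat. z up along the rod, x along a side of the base.
- upper_collar (a point): Centre of the top face of the upper guide collar on the rod, 72 mm above the seat; collar 12 mm thick, a cross seen from above: 4 arms at right angles, 14 mm wide, 33 mm over the arm ends. The tail passes within about 0.1 rad of half-way between two arms. The collar is clamped at an angle about the rod that differs every time and is not measured (these axes are the base's); it does not turn.
- lower_collar (a point): Centre of the top face of the lower guide collar, 34 mm above the seat; same cross shape and size as the upper one (26 mm clear between them), clamped at another unmeasured angle, different every time; find it by touch. These axes are the base's.
- sand_block: Cork sanding block 56x100x29 mm lying on the bench, loose; leave alone. Origin at the centre of its underside.
- weld_magnet: Triangular welding magnet 35x79x16 mm lying on the bench, loose; leave alone. Origin at the centre of its underside.
- plastic_cup: Empty plastic cup, 80 mm wide, 92 mm tall, standing on the bench, loose; leave alone. Origin at the centre of its underside.
Things that resemble listed ones, but are neither listed nor needed, are in the scene too. Leave any black or red look-alike of the part that bears spring_mid alone.

How it is judged:
By the outcome, as a careful person would: the job done as asked, in the order asked, and still so for the second after the job is handed in, with the robot touching nothing.
It also fails if it takes over 64 s, if anything falls off the work surface, if the arm or the gripper's body presses on something with over 40 N, if the wrist force passes 120 N, or if a joint passes its speed limit or range.

## Working session

There is one attempt and no reset: what is moved stays moved. The work goes in short steps, Python scripts to look and compute and a tool call to move; the robot and the scene stay as the last step left them, time stands still between calls to the robot, and variables do not carry over. Pictures are saved under pics/ and viewed, at most 10 in all, crops included, and the job is handed in when it is done.

Besides the shell and the picture viewer there is one more tool, called after "Emit:" as name([rows], argument=value, ...), one row to a line, values as JSON. carry_out: Moves the arm, as the interface text tells. Its arguments: {"type":"object","properties":{"steps":{"type":"array","items":{"type":"array"}}},"required":["steps"]}

```bash
mkdir -p pics; ls
cat > h.py <<'E'
import cv2, numpy as np
from bench import robot
def snap(n):
    s=robot.snapshot(n); np.savez('pics/%s.npz'%n,**s); return s
def world(s,u,v,z=None):
    """pixel -> world from depth, or by intersecting height z"""
    K,R,t=s['mtx'],s['R'],s['t']
    d=np.linalg.inv(K)@[u,v,1.]
    if z is None: return R.T@(d*s['z_map'][int(round(v)),int(round(u))]-t)
    c=-R.T@t; r=R.T@d
    return c+r*(z-c[2])/r[2]
def save(f,im): cv2.imwrite(f,cv2.cvtColor(im,cv2.COLOR_RGB2BGR))
E
python3 - <<'E'
from h import *
for n in('scene','top'):
    s=snap(n); save(f'pics/{n}.png',s['image']); print(n,-s['R'].T@s['t'],s['R'].round(2).tolist())
print({k:np.round(v,3).tolist() for k,v in robot.get_obs().items()})
E
```

```text
pics
scene [ 0.0045541  -0.45392249  0.60163548] [[0.74, -0.67, -0.01], [-0.37, -0.4, -0.84], [0.56, 0.62, -0.54]]
top [0.35936774 0.16305619 1.07161197] [[-0.01, -1.0, 0.0], [-0.98, 0.01, -0.19], [0.19, -0.0, -0.98]]
{'time': 0.1, 'joint_positions': [1.18, 0.088, 1.372, -0.0, 1.684, -0.103], 'qvel': [-0.001, -0.0, -0.003, 0.001, 0.001, -0.002], 'joint_torque': [0.002, -34.125, -30.33, 0.072, 0.03, -0.0], 'tool_pos': [0.156, 0.527, 0.204], 'ee_rot': [-3.14, -0.0, 2.854], 'wrist_force': [-0.099, 0.196, -0.546], 'wrist_torque': [0.012, -0.007, 0.017], 'finger_force': 0.0, 'width': 0.094}
```

View pics/scene.png

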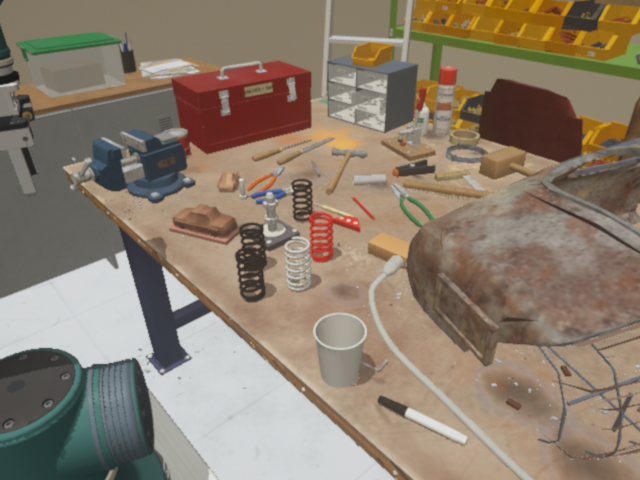

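View pics/top.png

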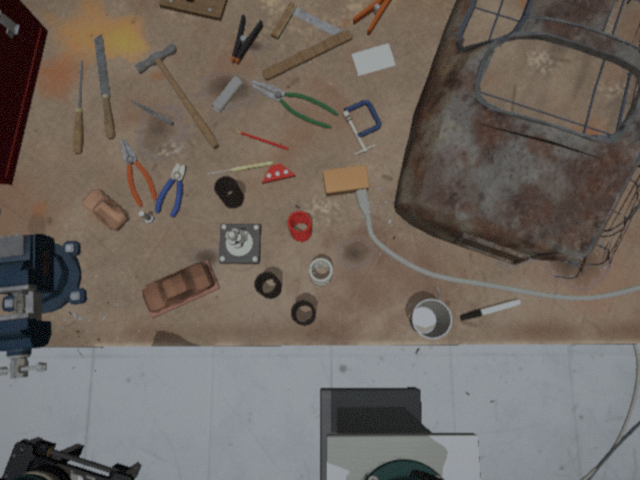

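The springs in the scene and top images:
- White/steel: scene (298,265), top (320,270).
- Black: scene (250,275), (252,245) and (302,200); top (304,312), (268,284) and (229,192).
- Red: scene (320,237), top (301,226).

The white/steel one fits, because black and red are the look-alikes to leave alone. The stand is at scene (271,222), top (239,242). I'll confirm in enlarged crops.

Run:
```python
from h import *
a=np.load('pics/top.npz'); b=np.load('pics/scene.npz')
A=cv2.resize(a['image'][205:335,205:345],None,fx=4,fy=4,interpolation=cv2.INTER_CUBIC)
B=cv2.resize(b['image'][180:310,225:345],None,fx=4,fy=4,interpolation=cv2.INTER_CUBIC)
im=np.hstack([A[:520,:400+160],B])
im=cv2.resize(im,None,fx=0.76,fy=1) if im.shape[1]>800 and 0 else im
print(im.shape)
save('pics/c1.png',cv2.resize(im,(800,int(520*800/im.shape[1]))))
```

```text
(520, 1040, 3)
```

View pics/c1.png

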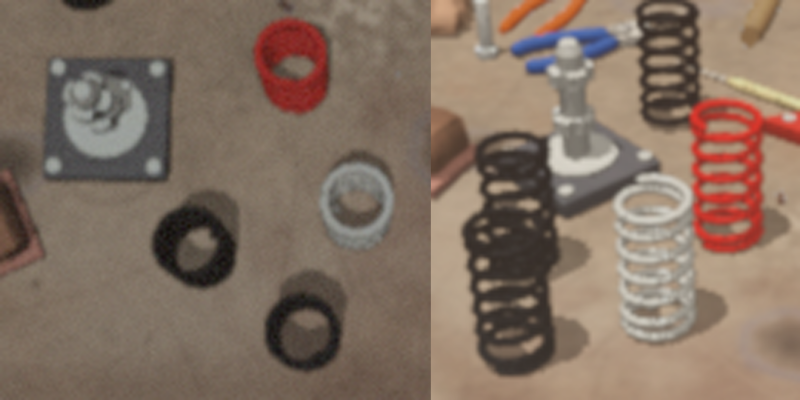

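The crops show the pale steel spring at top (321,270) standing among two black ones and a red one. The stand's rod and both cross collars are visible at top (239,242). Next I'll measure both from depth and from two-view pixels.

```bash
cat >> h.py <<'E'
def cloud(s,u0,u1,v0,v1):
    v,u=np.mgrid[v0:v1,u0:u1]; z=s['z_map'][v,u]; k=z>0
    p=np.stack([u,v,np.ones_like(u)],-1)[k]@np.linalg.inv(s['mtx']).T*z[k][:,None]
    return (p-s['t'])@s['R'], s['image'][v,u][k]
def circ(P):
    A=np.c_[P[:,:2],np.ones(len(P))]; b=(P[:,:2]**2).sum(1)
    x=np.linalg.lstsq(A,b,rcond=None)[0]; c=x[:2]/2; return c,np.sqrt(x[2]+c@c)
E
python3 - <<'E'
from h import *
for n,boxS,boxT in(('top',(305,338,250,292),(215,265,220,268)),('scene',(282,316,232,296),(250,298,185,250))):
    s=dict(np.load(f'pics/{n}.npz'))
    P,c=cloud(s,*boxS); 
    k=(P[:,2]>.088)&(c.min(1)>110); print(n,'spring',k.sum(),P[k].mean(0).round(4),P[k].max(0).round(4),P[k].min(0).round(4),[x.round(4) for x in circ(P[k])])
    P,c=cloud(s,*boxT)
    for lo,hi in((.015,.026),(.045,.06),(.08,.1),(.1,.125)):
        k=(P[:,2]>lo)&(P[:,2]<hi); Q=P[k]
        if k.sum()>3: print(' stand',lo,k.sum(),np.median(Q,0).round(4),Q.max(0).round(3),Q.min(0).round(3))
def tri(pt,ps):
    M=[];b=[]
    for n,(u,v) in(('top',pt),('scene',ps)):
        s=np.load(f'pics/{n}.npz'); P=s['mtx']@np.c_[s['R'],s['t']]
        for r,x in((0,u),(1,v)):
            q=x*P[2]-P[r]; M.append(q[:3]); b.append(-q[3])
    return np.linalg.lstsq(np.array(M),np.array(b),rcond=None)[0].round(4)
f=lambda x,y:(205+x/3.077,205+y/3.077)
g=lambda x,y:(225+(x-431)/3.077,180+y/3.077)
print('spring top',tri(f(357,198),g(654,198)))
print('rod top',tri(f(81,88),g(569,44)))
s=np.load('pics/top.npz'); print('base corners z~.01', [world(s,*f(*p),.012).round(4) for p in((49,58),(172,58),(168,181),(44,180))])
E
```

```text
top spring 203 [0.4882 0.1687 0.0964] [0.5127 0.192  0.1021] [0.4634 0.1449 0.0889] [array([0.4879, 0.1684]), np.float64(0.0218)]
 stand 0.015 1135 [0.5509 0.3422 0.0181] [0.604 0.394 0.026] [0.515 0.304 0.015]
 stand 0.045 51 [0.5507 0.3411 0.0543] [0.573 0.354 0.057] [0.542 0.333 0.047]
 stand 0.08 111 [0.5551 0.3456 0.0925] [0.576 0.364 0.099] [0.543 0.333 0.082]
 stand 0.1 72 [0.5579 0.3484 0.11  ] [0.568 0.358 0.115] [0.55  0.34  0.101]
scene spring 219 [0.4898 0.1672 0.0941] [0.5141 0.1909 0.0996] [0.4631 0.1418 0.088 ] [array([0.4869, 0.166 ]), np.float64(0.0219)]
 stand 0.015 418 [0.5599 0.3343 0.0181] [0.662 0.391 0.026] [0.514 0.302 0.015]
 stand 0.045 170 [0.5518 0.3401 0.053 ] [0.664 0.389 0.06 ] [0.457 0.252 0.045]
 stand 0.08 381 [0.4922 0.281  0.0917] [0.666 0.388 0.1  ] [0.415 0.166 0.08 ]
 stand 0.1 54 [0.5566 0.3438 0.1061] [0.57  0.353 0.113] [0.48  0.268 0.1  ]
spring top [0.4891 0.1674 0.0954]
rod top [0.5619 0.3505 0.1073]
base corners z~.01 [array([0.6049, 0.393 , 0.012 ]), array([0.6044, 0.3029, 0.012 ]), array([0.5134, 0.304 , 0.012 ]), array([0.5146, 0.3934, 0.012 ])]
```

Run:
```python
from h import *
s=dict(np.load('pics/top.npz')); S=np.array([.488,.168])
for n,b in(('red',(282,320,205,248)),('blkA',(250,290,266,304)),('blkB',(286,322,294,332)),('blkC',(212,248,172,214)),('cup',(405,458,292,345))):
    P,c=cloud(s,*b); Q=P[P[:,2]>.085]
    if len(Q)<5: continue
    m=(Q.max(0)+Q.min(0))[:2]/2; d=m-S; print(n,m.round(3),Q[:,2].max().round(3),np.hypot(*d).round(3),np.degrees(np.arctan2(d[1],d[0])).round())
```

```text
red [0.588 0.213] 0.103 0.109 24.0
blkA [0.461 0.279] 0.104 0.115 104.0
blkB [0.401 0.205] 0.103 0.094 157.0
blkC [0.665 0.368] 0.106 0.267 48.0
cup [ 0.388 -0.055] 0.096 0.244 -114.0
```

Emit:
carry_out([
  [[-0.06,-0.036,0],0,-1],
  [[-0.12,-0.071,0],0.3,-1],
  [[-0.18,-0.107,0],0.6,-1],
  [[-0.24,-0.143,0],1,-1],
  [[-0.3,-0.179,0],1,-1],
  [[-0.36,-0.214,0],1,-1],
  [[-0.42,-0.25,0],1,-1],
  [[-0.42,-0.25,0],1,-1],
  [[-0.42,-0.25,0],1,-1],
  [[-0.42,-0.25,0],1,-1],
])

```text
time: 1.35
tool_pos: [0.4874, 0.1687, 0.205]
ee_rot: [-3.141, -0.001, 2.679]
wrist_force: [0.2, 1.4, 0.3]
width: 0.094
finger_force: 0.0
```

Emit:
carry_out([
  [[0,0,0.05],0,-1],
  [[0,0,0.1],0,-1],
  [[0,0,0.135],0,-1],
  [[0,0,0.155],0,-1],
  [[0,0,0.155],0,-1],
  [[0,0,0.155],0,1],
  [[0,0,0.155],0,1],
  [[0,0,0.155],0,1],
  [[0,0,0.155],0,1],
  [[0,0,0.155],0,1],
])

```text
time: 2.6
tool_pos: [0.4882, 0.1687, 0.0508]
ee_rot: [3.14, 0.0, 2.679]
wrist_force: [0.4, 0.8, 2.1]
width: 0.0503
finger_force: 30.0
```

Emit:
carry_out([
  [[0,0,0],0,1],
  [[0,0,0],0,1],
])

```text
time: 2.85
tool_pos: [0.4883, 0.1687, 0.0508]
ee_rot: [3.141, 0.001, 2.679]
wrist_force: [0.2, 0.7, 1.3]
width: 0.0499
finger_force: 30.0
```

Emit:
carry_out([
  [[0,0,-0.04],0,1],
  [[0,0,-0.09],0,1],
  [[0,0,-0.14],0,1],
  [[0,0,-0.15],0,1],
  [[0.004,0.045,-0.15],0,1],
  [[0.008,0.09,-0.15],0,1],
  [[0.012,0.135,-0.15],0,1],
  [[0.016,0.18,-0.15],0,1],
  [[0.017,0.193,-0.15],0,1],
  [[0.017,0.193,-0.15],0,1],
])

```text
time: 4.1
tool_pos: [0.558, 0.3485, 0.1976]
ee_rot: [-3.137, -0.003, 2.68]
wrist_force: [-0.4, -0.3, -2.7]
width: 0.0502
finger_force: 30.0
```

Run:
```python
from h import *
for n in('top','scene'):
    s=snap(n); o=robot.get_obs()
    K,R,t=s['mtx'],s['R'],s['t']; c=R@[.559,.349,.14]+t; p=K@c/c[2]; u,v=int(p[0]),int(p[1]); print(n,u,v)
    save(f'pics/l_{n}.png',cv2.resize(s['image'][v-60:v+60,u-50:u+50],None,fx=4,fy=5,interpolation=cv2.INTER_CUBIC) if 0 else cv2.resize(s['image'][v-65:v+65,u-50:u+50],None,fx=4,fy=4,interpolation=cv2.INTER_CUBIC))
a=cv2.imread('pics/l_top.png');b=cv2.imread('pics/l_scene.png');cv2.imwrite('pics/l.png',np.hstack([a,b]))
print({k:np.round(o[k],3).tolist() for k in('tool_pos','ee_rot','wrist_force','wrist_torque','width','joint_positions')})
```

```text
top 228 231
scene 268 181
{'tool_pos': [0.558, 0.347, 0.199], 'ee_rot': [-3.139, -0.001, 2.678], 'wrist_force': [-0.098, -0.488, -1.824], 'wrist_torque': [-0.024, 0.017, 0.038], 'width': 0.05, 'joint_positions': [0.471, 0.333, 1.091, -0.001, 1.719, -0.637]}
```

View pics/l.png

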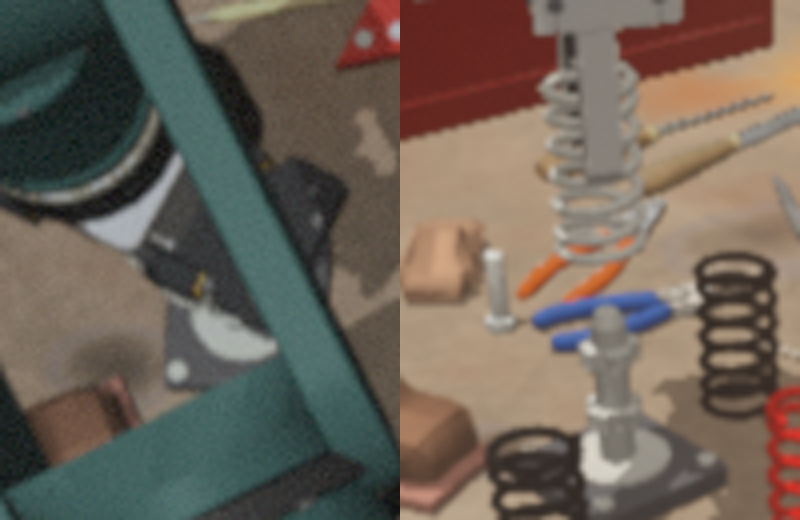

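The left (top) view is blocked by the arm. In the scene view the spring hangs with its foot near crop (600,240) and the rod tip is near (608,312). I'll check how well the axes line up.

```bash
cat >> h.py <<'E'
from scipy.optimize import least_squares
def axisfit(s,box,zlo,zhi,c0,r=.025,off=0):
    P,c=cloud(s,*box); k=(P[:,2]>zlo)&(P[:,2]<zhi)&(np.hypot(*(P[:,:2]-c0).T)<r+.012); Q=P[k]
    cam=-s['R'].T@s['t']; d=np.array(c0)-cam[:2]; d/=np.hypot(*d)
    k=(Q[:,:2]-c0)@d< -.003; Q=Q[k]   # near side
    f=least_squares(lambda x:np.hypot(*(Q[:,:2]-x).T)-r,c0,loss='soft_l1',f_scale=.002)
    return f.x.round(4),len(Q),np.abs(f.fun).mean().round(4)
E
python3 - <<'E'
from h import *
s=dict(np.load('pics/scene.npz'))
pr=lambda X:(lambda p:p[:2]/p[2])(s['mtx']@(s['R']@np.array(X)+s['t']))
for z in(.02,.112,.151,.248): 
    p=pr([.559,.349,z]); print(z,p.round(1),'crop',((p-[218,116])*4+[400,0]).round())
bx=(230,320,110,250)
for lo,hi in((.15,.19),(.19,.25)): print('spring',axisfit(s,bx,lo,hi,[.558,.348]))
for r,lo,hi in((.010,.06,.078),(.010,.095,.104),(.010,.025,.04)): print('rod',axisfit(s,bx,lo,hi,[.559,.349],r))
E
```

```text
0.02 [272.  229.2] crop [616. 453.]
0.112 [269.2 193. ] crop [605. 308.]
0.151 [267.9 176.6] crop [599. 243.]
0.248 [264.4 132.9] crop [586.  68.]
spring (array([0.5584, 0.3477]), 225, np.float64(0.0015))
spring (array([0.5581, 0.3459]), 230, np.float64(0.0026))
rod (array([0.56  , 0.3487]), 55, np.float64(0.0011))
rod (array([0.5593, 0.3493]), 32, np.float64(0.0012))
rod (array([0.5596, 0.349 ]), 36, np.float64(0.0011))
```

Emit:
carry_out([
  [[0,0.0015,0.01],0,1],
  [[0,0.0015,0.02],0,1],
  [[0,0.0015,0.03],0,1],
  [[0,0.0015,0.035],0,1],
  [[0,0.0015,0.04],0,1],
  [[0,0.0015,0.045],0,1],
  [[0,0.0015,0.045],0,1],
])

```text
time: 5.08
tool_pos: [0.5592, 0.3501, 0.155]
ee_rot: [-3.141, -0.0, 2.679]
wrist_force: [-0.1, -0.0, -2.0]
width: 0.0503
finger_force: 30.0
```

```bash
cat > st.py <<'E'
from h import *
o=robot.get_obs(); print({k:np.round(o[k],4).tolist() for k in('time','tool_pos','ee_rot','wrist_force','wrist_torque','width')})
s=snap('scene')
z=o['tool_pos'][2]-.0508
print('spring',axisfit(s,(230,320,110,250),z+.01,z+.09,o['tool_pos'][:2]))
E
python3 st.py
```

```text
{'time': 5.075, 'tool_pos': [0.5592, 0.3501, 0.155], 'ee_rot': [-3.141, -0.0005, 2.6794], 'wrist_force': [-0.0737, -0.0014, -1.973], 'wrist_torque': [-0.0304, 0.0355, 0.0514], 'width': 0.0503}
spring (array([0.5596, 0.3494]), 304, np.float64(0.0021))
```

Emit:
carry_out([
  [[0,0,0.003],0,1],
  [[0,0,0.006],0,1],
  [[0,0,0.009],0,1],
  [[0,0,0.011],0,1],
  [[0,0,0.013],0,1],
  [[0,0,0.013],0,1],
])

```text
time: 5.88
tool_pos: [0.5594, 0.3501, 0.1425]
ee_rot: [3.141, 0.0, 2.679]
wrist_force: [-0.3, -1.1, -2.2]
width: 0.0502
finger_force: 30.0
```

Emit:
carry_out([
  [[0,0,0.001],0,1],
  [[0,0,0.002],0,1],
  [[0,0,0.002],0,1],
])

```text
time: 6.25
tool_pos: [0.5596, 0.3502, 0.1419]
ee_rot: [3.14, 0.001, 2.679]
wrist_force: [-1.6, -1.9, 4.5]
width: 0.0504
finger_force: 30.0
```

The tail has snagged on the upper collar. I'll twist in small steps while pressing lightly.

Emit:
carry_out([
  [[0,0,0],0.2,1],
  [[0,0,0],0.4,1],
  [[0,0,0],0.6,1],
  [[0,0,0],0.8,1],
  [[0,0,0],0.8,1],
])

```text
time: 6.88
tool_pos: [0.5583, 0.3508, 0.1417]
ee_rot: [3.141, -0.002, 2.539]
wrist_force: [-4.8, -0.3, 6.0]
width: 0.0502
finger_force: 30.0
```

```bash
python3 st.py
```

```text
{'time': 6.875, 'tool_pos': [0.5583, 0.3508, 0.1417], 'ee_rot': [3.1413, -0.0021, 2.5393], 'wrist_force': [-4.8001, -0.2736, 5.9639], 'wrist_torque': [-0.0256, 1.0148, 0.0879], 'width': 0.0502}
spring (array([0.5587, 0.3508]), 337, np.float64(0.0031))
```

Emit:
carry_out([
  [[0,0,0],0.2,1],
  [[0,0,0],0.4,1],
  [[0,0,0],0.6,1],
  [[0,0,0],0.8,1],
  [[0,0,0],0.8,1],
])

```text
time: 7.55
tool_pos: [0.5584, 0.3515, 0.1417]
ee_rot: [3.14, -0.003, 2.4]
wrist_force: [-3.2, 0.5, 5.9]
width: 0.05
finger_force: 30.0
```

Emit:
carry_out([
  [[0,0,0],0.2,1],
  [[0,0,0],0.4,1],
  [[0,0,0],0.6,1],
  [[0,0,0],0.8,1],
  [[0,0,0],0.8,1],
])

```text
time: 8.18
tool_pos: [0.5586, 0.352, 0.1416]
ee_rot: [3.14, -0.003, 2.261]
wrist_force: [-3.5, 1.9, 5.2]
width: 0.0499
finger_force: 30.0
```

Emit:
carry_out([
  [[0,0,0],0.2,1],
  [[0,0,0],0.4,1],
  [[0,0,0],0.6,1],
  [[0,0,0],0.8,1],
  [[0,0,0],0.8,1],
])

```text
time: 8.8
tool_pos: [0.5597, 0.3491, 0.139]
ee_rot: [-3.14, 0.001, 2.119]
wrist_force: [1.4, -0.4, -3.7]
width: 0.0502
finger_force: 30.0
```

Emit:
carry_out([
  [[0,0,0],0.2,1],
  [[0,0,0],0.4,1],
  [[0,0,0],0.6,1],
  [[0,0,0],0.8,1],
  [[0,0,0],0.8,1],
])

```text
time: 9.43
tool_pos: [0.5594, 0.3502, 0.1405]
ee_rot: [3.142, -0.0, 1.981]
wrist_force: [-0.7, -0.2, -2.2]
width: 0.0505
finger_force: 30.0
```

```bash
python3 st.py
```

```text
{'time': 9.425, 'tool_pos': [0.5594, 0.3502, 0.1405], 'ee_rot': [3.1415, -0.0002, 1.9809], 'wrist_force': [-0.6915, -0.2377, -2.2186], 'wrist_torque': [-0.0938, 0.0059, 0.0222], 'width': 0.0505}
spring (array([0.5579, 0.35  ]), 372, np.float64(0.0037))
```

Force fell and z dropped, so the tail is in the upper slot. I'll turn back slightly and go down.

Emit:
carry_out([
  [[0,0,0],-0.3,1],
  [[0,0,0.001],-0.3,1],
  [[0,0,0.002],-0.3,1],
  [[0,0,0.003],-0.3,1],
  [[0,0,0.003],-0.3,1],
])

```text
time: 10.1
tool_pos: [0.5594, 0.3501, 0.1373]
ee_rot: [-3.141, -0.0, 2.033]
wrist_force: [-0.2, 0.3, -2.5]
width: 0.0503
finger_force: 30.0
```

Emit:
carry_out([
  [[0,0,0.003],0,1],
  [[0,0,0.006],0,1],
  [[0,0,0.009],0,1],
  [[0,0,0.012],0,1],
  [[0,0,0.012],0,1],
])

```text
time: 10.72
tool_pos: [0.5592, 0.35, 0.125]
ee_rot: [-3.141, -0.0, 2.033]
wrist_force: [-0.4, 0.4, -1.7]
width: 0.0505
finger_force: 30.0
```

Emit:
carry_out([
  [[0,0,0.004],0,1],
  [[0,0,0.008],0,1],
  [[0,0,0.012],0,1],
  [[0,0,0.015],0,1],
  [[0,0,0.018],0,1],
  [[0,0,0.018],0,1],
])

```text
time: 11.48
tool_pos: [0.5592, 0.35, 0.1071]
ee_rot: [-3.141, -0.0, 2.033]
wrist_force: [-0.8, -0.8, -2.3]
width: 0.0505
finger_force: 30.0
```

Emit:
carry_out([
  [[0,0,0.002],0,1],
  [[0,0,0.0035],0,1],
  [[0,0,0.0045],0,1],
  [[0,0,0.0045],0,1],
])

```text
time: 11.98
tool_pos: [0.5596, 0.3503, 0.104]
ee_rot: [3.14, -0.0, 2.034]
wrist_force: [-1.7, -0.5, 2.6]
width: 0.0507
finger_force: 30.0
```

It has snagged on the lower collar, so I'll twist again.

Emit:
carry_out([
  [[0,0,0],0.2,1],
  [[0,0,0],0.4,1],
  [[0,0,0],0.6,1],
  [[0,0,0],0.8,1],
  [[0,0,0],0.8,1],
])

```text
time: 12.6
tool_pos: [0.559, 0.3515, 0.1037]
ee_rot: [3.141, -0.002, 1.893]
wrist_force: [-3.5, 3.8, 4.7]
width: 0.0501
finger_force: 30.0
```

Emit:
carry_out([
  [[0,0,0],0.2,1],
  [[0,0,0],0.4,1],
  [[0,0,0],0.6,1],
  [[0,0,0],0.8,1],
  [[0,0,0],0.8,1],
])

```text
time: 13.22
tool_pos: [0.5593, 0.3517, 0.1037]
ee_rot: [3.14, -0.003, 1.754]
wrist_force: [-3.3, 3.3, 4.9]
width: 0.05
finger_force: 30.0
```

Still on the arm, so I'll continue.

Emit:
carry_out([
  [[0,0,0],0.2,1],
  [[0,0,0],0.4,1],
  [[0,0,0],0.6,1],
  [[0,0,0],0.8,1],
  [[0,0,0],0.8,1],
])

```text
time: 13.85
tool_pos: [0.5602, 0.3505, 0.1035]
ee_rot: [3.139, -0.001, 1.614]
wrist_force: [-0.8, 5.2, 4.7]
width: 0.0505
finger_force: 30.0
```

Emit:
carry_out([
  [[0,0,0],0.2,1],
  [[0,0,0],0.4,1],
  [[0,0,0],0.6,1],
  [[0,0,0],0.8,1],
  [[0,0,0],0.8,1],
])

```text
time: 14.48
tool_pos: [0.5603, 0.3504, 0.1035]
ee_rot: [3.14, -0.001, 1.474]
wrist_force: [-0.1, 4.6, 5.5]
width: 0.0504
finger_force: 30.0
```

Emit:
carry_out([
  [[0,0,0],0.2,1],
  [[0,0,0],0.4,1],
  [[0,0,0],0.6,1],
  [[0,0,0],0.8,1],
  [[0,0,0],0.8,1],
])

```text
time: 15.1
tool_pos: [0.5603, 0.3501, 0.1034]
ee_rot: [3.14, -0.001, 1.335]
wrist_force: [1.1, 4.7, 4.9]
width: 0.0499
finger_force: 30.0
```

Emit:
carry_out([
  [[0,0,0],0.2,1],
  [[0,0,0],0.4,1],
  [[0,0,0],0.6,1],
  [[0,0,0],0.8,1],
  [[0,0,0],0.8,1],
])

```text
time: 15.72
tool_pos: [0.5592, 0.3486, 0.102]
ee_rot: [-3.141, 0.003, 1.194]
wrist_force: [1.3, 1.4, 2.5]
width: 0.0503
finger_force: 30.0
```

Emit:
carry_out([
  [[0,0,0],0.1,1],
  [[0,0,0],0.1,1],
  [[0,0,0],0.1,1],
])

```text
time: 16.1
tool_pos: [0.5591, 0.3488, 0.102]
ee_rot: [-3.141, 0.003, 1.178]
wrist_force: [-0.7, -1.8, 1.0]
width: 0.0499
finger_force: 30.0
```

```bash
python3 st.py
```

```text
{'time': 16.1, 'tool_pos': [0.5591, 0.3488, 0.102], 'ee_rot': [-3.1411, 0.0032, 1.1777], 'wrist_force': [-0.6852, -1.8228, 1.0284], 'wrist_torque': [-0.5601, -0.0308, -0.1742], 'width': 0.0499}
spring (array([0.5601, 0.3489]), 617, np.float64(0.005))
```

Emit:
carry_out([
  [[0,0,0.001],0.1,1],
  [[0,0,0.002],0.1,1],
  [[0,0,0.002],0.1,1],
])

```text
time: 16.52
tool_pos: [0.5594, 0.3492, 0.1012]
ee_rot: [3.141, 0.002, 1.16]
wrist_force: [-0.6, -4.6, 2.2]
width: 0.0506
finger_force: 30.0
```

Emit:
carry_out([
  [[0,0,0],0.2,1],
  [[0,0,0],0.3,1],
  [[0,0,0],0.3,1],
])

```text
time: 16.9
tool_pos: [0.5596, 0.3496, 0.1004]
ee_rot: [3.141, 0.001, 1.108]
wrist_force: [0.8, -4.8, 0.5]
width: 0.05
finger_force: 30.0
```

```bash
python3 st.py
```

```text
{'time': 16.9, 'tool_pos': [0.5596, 0.3496, 0.1004], 'ee_rot': [3.1411, 0.0009, 1.1081], 'wrist_force': [0.8165, -4.8155, 0.4745], 'wrist_torque': [-1.3467, -0.1104, -0.0502], 'width': 0.05}
spring (array([0.5608, 0.3493]), 625, np.float64(0.005))
```

Emit:
carry_out([
  [[0,0,0],0.2,1],
  [[0,0,0],0.3,1],
  [[0,0,0],0.3,1],
])

```text
time: 17.32
tool_pos: [0.5596, 0.3501, 0.1006]
ee_rot: [3.141, -0.0, 1.056]
wrist_force: [1.8, -4.0, -1.2]
width: 0.0502
finger_force: 30.0
```

```bash
python3 st.py
```

```text
{'time': 17.325, 'tool_pos': [0.5596, 0.3501, 0.1006], 'ee_rot': [3.1414, -0.0001, 1.056], 'wrist_force': [1.7706, -3.9692, -1.1858], 'wrist_torque': [-1.0008, -0.4228, -0.0606], 'width': 0.0502}
spring (array([0.5608, 0.3498]), 619, np.float64(0.005))
```

Lateral force is easing. I'll turn a little more, then press down.

Emit:
carry_out([
  [[0,0,0],0.2,1],
  [[0,0,0.001],0.3,1],
  [[0,0,0.002],0.3,1],
  [[0,0,0.003],0.3,1],
  [[0,0,0.003],0.3,1],
])

```text
time: 18.0
tool_pos: [0.559, 0.3503, 0.0974]
ee_rot: [-3.141, 0.0, 1.004]
wrist_force: [1.8, -2.5, -3.6]
width: 0.0502
finger_force: 30.0
```

```bash
python3 st.py
```

```text
{'time': 18.0, 'tool_pos': [0.559, 0.3503, 0.0974], 'ee_rot': [-3.1406, 0.0003, 1.004], 'wrist_force': [1.7834, -2.4929, -3.617], 'wrist_torque': [-0.5901, -0.2242, 0.0209], 'width': 0.0502}
spring (array([0.5597, 0.3504]), 630, np.float64(0.0051))
```

Emit:
carry_out([
  [[0,0,0.003],0,1],
  [[0,0,0.006],0,1],
  [[0,0,0.009],0,1],
  [[0,0,0.012],0,1],
  [[0,0,0.012],0,1],
])

```text
time: 18.68
tool_pos: [0.5589, 0.3504, 0.0852]
ee_rot: [-3.14, 0.001, 1.004]
wrist_force: [0.2, -0.8, -2.4]
width: 0.0504
finger_force: 30.0
```

Emit:
carry_out([
  [[0,0,0.003],0,1],
  [[0,0,0.006],0,1],
  [[0,0,0.009],0,1],
  [[0,0,0.011],0,1],
  [[0,0,0.013],0,1],
  [[0,0,0.013],0,1],
])

```text
time: 19.42
tool_pos: [0.5593, 0.3501, 0.0728]
ee_rot: [-3.141, 0.0, 1.004]
wrist_force: [-0.3, -1.0, -1.6]
width: 0.0504
finger_force: 30.0
```

Emit:
carry_out([
  [[0,0,0.001],0,1],
  [[0,0,0.002],0,1],
  [[0,0,0.003],0,1],
  [[0,0,0.0035],0,1],
  [[0,0,0.0035],0,1],
])

```text
time: 20.05
tool_pos: [0.5596, 0.3503, 0.0708]
ee_rot: [3.141, -0.001, 1.004]
wrist_force: [-1.5, -2.0, 5.0]
width: 0.0501
finger_force: 30.0
```

Seated. Releasing.

Emit:
carry_out([
  [[0,0,-0.001],0,1],
  [[0,0,-0.001],0,-0.3],
  [[0,0,-0.001],0,-0.6],
  [[0,0,-0.001],0,-1],
  [[0,0,-0.001],0,-1],
  [[0,0,-0.001],0,-1],
  [[0,0,-0.001],0,-1],
])

```text
time: 20.92
tool_pos: [0.5594, 0.3502, 0.0705]
ee_rot: [3.142, -0.0, 1.004]
wrist_force: [0.2, 1.0, 0.3]
width: 0.0943
finger_force: 0.0
```

Emit:
carry_out([
  [[0,0,-0.02],0,-1],
  [[0,0,-0.06],0,-1],
  [[0,0,-0.1],0,-1],
  [[0,0,-0.14],0,-1],
  [[0,-0.06,-0.14],0,-1],
  [[0,-0.12,-0.14],0,-1],
  [[0,-0.18,-0.14],0,-1],
  [[0,-0.24,-0.14],0,-1],
  [[0,-0.24,-0.14],0,-1],
])

```text
time: 22.05
tool_pos: [0.3535, 0.4815, 0.2129]
ee_rot: [-3.141, -0.003, 1.01]
wrist_force: [0.9, -0.2, 0.1]
width: 0.0941
finger_force: 0.0
```

```bash
python3 st.py
python3 - <<'E'
from h import *
a=snap('top');b=dict(np.load('pics/scene.npz'))
for n,s,bx in(('top',a,(205,275,205,270)),('scene',b,(245,310,160,250))):
    P,c=cloud(s,*bx); k=(np.hypot(*(P[:,:2]-[.5597,.349]).T)<.03)&(P[:,2]>.1); Q=P[k]
    if len(Q)>5: print(n,len(Q),Q[:,2].max().round(4),np.percentile(Q[:,2],90).round(4),((Q.max(0)+Q.min(0))/2).round(4))
A=cv2.resize(a['image'][195:295,185:285],(400,400)); B=cv2.resize(b['image'][150:250,225:325],(400,400)); save('pics/end.png',np.hstack([A,B]))
E
```

```text
{'time': 22.05, 'tool_pos': [0.3535, 0.4815, 0.2129], 'ee_rot': [-3.141, -0.0032, 1.0103], 'wrist_force': [0.9372, -0.2362, 0.0999], 'wrist_torque': [-0.117, 0.0708, 0.0138], 'width': 0.0941}
spring (array([0.3535, 0.4815]), 0, np.float64(nan))
top 321 0.1226 0.1196 [0.559  0.3481 0.1113]
scene 229 0.1194 0.1165 [0.5595 0.3462 0.1098]h.py:26: RuntimeWarning: Mean of empty slice.
  return f.x.round(4),len(Q),np.abs(f.fun).mean().round(4)
  ret = ret.dtype.type(ret / rcount)
```

View pics/end.png

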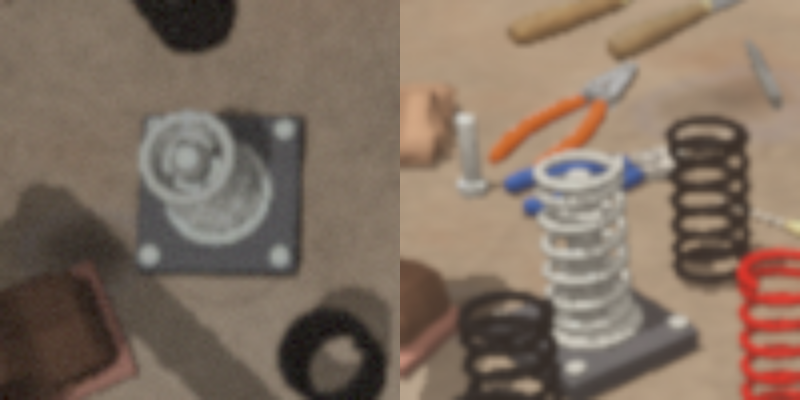

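The spring stands upright on the seat over the rod (crop (188,158) and (585,240)). Its top is at about 0.12 m, as expected when fully home, and the gripper is clear. Handing in.

```bash
python3 -c "
from bench import robot
print(robot.close_job())"
```

```text
the job is handed in; nothing more can be done
None
```

The steel spring is threaded tail-down past both guide collars, sits fully home and upright on the seat, and was released and handed in at about 22 s; I never reached for the sanding block, magnet or cup.

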